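# Transfer the clock parts to the assembly rack in reverse order

### The job

The four clock parts stand on the wooden rack in the order in which they came out of the clock. Move them to the light white plastic rack in reverse order, the leftmost part to the rightmost circle and so on, each upright and centred on its circle. The white rack stands on a narrow foot, so load it in such an order that it never tips or slides.

Things in the scene. Friction and masses are not known exactly. Their poses are not given: they have to be found in the camera images.
- barrel: mainspring barrel: squat brass drum 48 mm in diameter, with a toothed rim 58 mm across around the lowest 5 mm; drum top at 40 mm, a 10 mm steel stub on it to 46 mm. About 0.20 kg. Origin: centre of the underside, z up. Grip the drum.
- weight: clock weight: slim tall upright brass cylinder 34 mm in diameter, 70 mm high, small wire eye on top to 83 mm. About 0.24 kg. Origin: centre of the underside, z up. Grip the cylinder.
- wheel: great wheel: flat toothed brass wheel 62 mm across and 5 mm thick lying flat, with a brass hub 20 mm in diameter standing on it up to 50 mm and a 6 mm steel pivot up to 57 mm. About 0.16 kg. Origin: centre of the underside, z up. Grip the hub.
- movement: clock movement: block made of two upright brass plates with gears between them, 34 mm along its x (over the plates), 48 mm along its y, 50 mm high. About 0.18 kg. Origin: centre of the underside, z up. Grip it across the plates (along its x); at the start its x lies within 0.3 rad of the wooden rack's x.
- seat1: round cork disc, 64 mm across, 4 mm thick, fixed on the wooden rack; the barrel stands on it at the start. Origin: centre of the underside, so the part's underside is 4 mm above it. Any of the four discs may be in any of the rack's four places
- seat2: round cork disc, 64 mm across, 4 mm thick, fixed on the wooden rack; the weight stands on it at the start. Origin: centre of the underside, so the part's underside is 4 mm above it. Any of the four discs may be in any of the rack's four places
- seat3: round cork disc, 64 mm across, 4 mm thick, fixed on the wooden rack; the wheel stands on it at the start. Origin: centre of the underside, so the part's underside is 4 mm above it. Any of the four discs may be in any of the rack's four places
- seat4: round cork disc, 64 mm across, 4 mm thick, fixed on the wooden rack; the movement stands on it at the start. Origin: centre of the underside, so the part's underside is 4 mm above it. Any of the four discs may be in any of the rack's four places
- wood_rack: fixed wooden board 90 mm (x) by 300 mm (y), 20 mm high, carrying the four cork discs. Origin: centre of the underside. On its long axis, the local y axis (+y points to the robot's left, give or take 8 degrees), the discs are centred at y = -108, -36, 36 and 108 mm, x = 0. It may be the nearer or the farther of the two racks.
- tray: loose white plastic rack, 0.13 kg: plate 90 (x) by 300 mm (y), 5 mm thick, top at 27 mm, on a grey central foot 80 (x) by 96 mm (y). A part set on an end of the empty rack tips it; with both middle places filled it stays level. Origin: centre of the underside. Local +y points left (within 8 degrees); flat grey circles, 64 mm, mark four places at x = 0, y = -108, -36, 36, 108 mm.
Things that resemble listed ones, but are neither listed nor needed, are in the scene too. Leave any red look-alike of the weight alone.

How it is judged:
By the outcome, as a careful person would: the job done as asked, in the order asked, and still so for the second after the job is handed in, with the robot touching nothing.
It also fails if it takes over 112 s, if anything falls off the work surface, if the arm or the gripper's body presses on something with over 40 N, if the wrist force passes 120 N, or if a joint passes its speed limit or range.

### The arm

A 7-joint arm with a two-finger parallel gripper is mounted at the origin on the work surface. World frame = base frame: x ahead of the robot, y to its left, z up, the work surface at z = 0. Lengths are in mm, angles in rad, forces in N, time in s.
With the tool pointing down it reaches from about 350 to 900 mm from the base axis. Payload 7.2 kg.
Tool frame: the origin (TCP) lies at the very end of the fingers, on their centre line; the grasp point (between the pads) lies 19 mm behind it; z points along the fingers, y is the line along which they close (so a half turn about z gives the same grasp; the last joint's range is limited). The gripper opens to 88 mm and grips with 3 to 60 N. Pads are 20 mm wide; open, the fingers measure 115 mm over their backs; the gripper's body (75 mm by 178 mm) begins 61 mm behind the grasp point.
Start: joints at [-1.231, 0.411, -0.013, 1.596, 0.006, 1.134, -0.082], TCP at [247.879, 573.747, 222.653] pointing down, gripper open.
Joint ranges: [-2.95, 2.95], [-0.29, 1.99], [-1.47, 1.44], [0.14, 2.54], [-1.03, 4.17], [0.13, 1.85], [-2.86, 2.86]. Speed limits (rad/s): [2.39, 2.39, 3.01, 3.01, 3.14, 3.14, 3.14].

### API

Orientations are given as a rotation vector (axis times angle).
In Python, from station import status, imaging, job gives the robot as it stands. The module is installed in compiled form; this text tells all that it offers.
- The arm moves only by the tool send_rows, never from a script. Its argument "rows" is a list of rows, each a list of 7 numbers: the shift along the tool's x, y, z in mm, then the turn, a rotation vector about the tool's x, y, z in degrees, then the finger opening in mm, from 0 to 87.8. A call has exactly 10 rows; each row shifts and turns the commanded pose from where the row before left it, along the tool's axes as they then stand; what a row does not reach is not made up. A row lasts 1/8 s, in which the tool goes at most 62.5 mm and 10.7 degrees, less where a joint would pass 70% of its speed; a pose out of reach is approached as far as the arm can. A call with a gripper value outside its range is refused whole. The fingers move at their own pace and stop on an object; "force" is the grip in N (left out, the last holds). Time passes only in rows, so rows that do not move let the fingers close, or fill a call up. It gives the time, the measured TCP pose, the force, the opening and the grip force at its end, in the units of the state.
- status.observe(): the state, without advancing time (a new reading comes with each control period).
- imaging.snapshot(name): name is "scene" or "top" or "wrist"; returns (picture, depth): 384x512x3 uint8, blue, green, red; 384x512 float32, mm along the optical axis (not along the pixel's ray), 0 where there is no reading.
- imaging.get_calibration(name): a dict with "fx", "fy", "cx", "cy" (pixels), "k1" (the pictures are not rectified: a ray, as slopes to the right and down, at radius r is drawn at 1 + k1 r^2 times it, then the intrinsics apply), "cam_to_world" (4x4, takes a point from camera to world coordinates). Camera axes: x right, y down, z forward; pixel columns grow to the right and rows downward; lengths in mm; the calibration is good to about 2 mm. A picture is of the moment at which its call begins: read the wrist's pose just before it. get_calibration takes no time and is no camera call; for the wrist camera it gives the pose at the moment of the call.
- job.sign_off(): hands the job in; it is judged then, once.
The state is a dict: "t": time; "joint_positions": joint angles; "joint_velocities": joint speeds; "effort": joint torques, N m; "eef_pos": TCP position; "ee_rot": TCP orientation; "contact_force": force on the tool from outside, world axes, zero at the start; "moment": the same for the moment, N m; "finger_gap": finger opening in mm; "gripper_force": force on a finger pad.
Only numpy, scipy, OpenCV 4.12 (cv2) and the standard library are available. Lean on these libraries where they do the work, as an engineer would, in place of code of your own. Each camera call takes 0.05 s, during which the arm holds its last target. There are 200 camera calls.

## Working session

There is one attempt and no reset: what is moved stays moved. The work goes in short steps, Python scripts to look and compute and a tool call to move; the robot and the scene stay as the last step left them, time stands still between calls to the robot, and variables do not carry over. Pictures are saved under pics/ and viewed, at most 14 in all, crops included, and the job is handed in when it is done.

Besides the shell and the picture viewer there is one more tool, called after "Request:" as name([rows], argument=value, ...), one row to a line, values as JSON. send_rows: Moves the arm, as the interface text tells. Its arguments: {"type":"object","properties":{"rows":{"type":"array","items":{"type":"array","items":{"type":"number"}}},"force":{"type":"number"}},"required":["rows"]}

```bash
mkdir -p pics; ls; python3 - <<'E'
from station import status, imaging
import cv2,numpy as np
s=status.observe();print(s['t'],s['eef_pos'],s['ee_rot'],s['finger_gap'])
for n in("scene","top"):
    p,d=imaging.snapshot(n);cv2.imwrite(f'pics/{n}0.png',p);np.save(f'pics/{n}0.npy',d)
    c=imaging.get_calibration(n);print(n,c['fx'],c['cx'],c['cy'],c['k1'],np.round(c['cam_to_world'],3).tolist())
a=cv2.imread('pics/scene0.png');b=cv2.imread('pics/top0.png')
E
```

```text
pics
0.0 [247.70669692 573.2529703  221.82974946] [-6.35954486e-01 -3.07634920e+00  2.50728093e-03] 87.6720635161406
scene 418.57761328583547 256.55984201955624 195.02046119878455 -0.14298102741620344 [[0.21, 0.86, -0.465, 910.549], [0.978, -0.183, 0.101, -94.9], [0.002, -0.476, -0.879, 698.672], [0.0, 0.0, 0.0, 1.0]]
top 433.1025495957934 250.03914212532524 198.8951884936835 -0.11206316308823719 [[0.008, -0.995, 0.102, 482.099], [-1.0, -0.006, 0.015, -15.027], [-0.014, -0.102, -0.995, 725.678], [0.0, 0.0, 0.0, 1.0]]
```

View pics/top0.png

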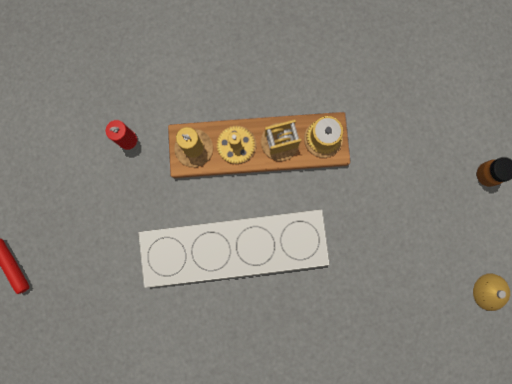

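View pics/scene0.png

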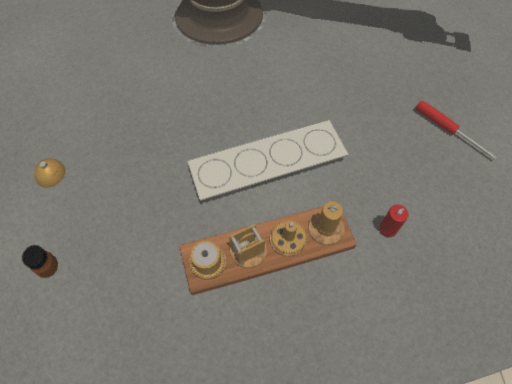

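The top view shows the wooden rack (far) carrying, left to right, the weight (189,143), wheel (236,145), movement (283,140) and barrel (326,135). The white tray is nearer, with circles at (167,257), (211,251), (255,246) and (300,240).

Possible mix-ups:
- Weight: the brass one at (189,143), the red look-alike at (120,133), the red screwdriver handle at (10,265).
- Barrel: the drum at (326,135), the brass dome at (491,292), the bottle at (495,172).

I choose the four parts on the rack. Load order: wheel, movement, barrel, weight, so the two middle places fill first.

```bash
cat > h.py <<'E'
import numpy as np, cv2
from station import status, imaging
from scipy.spatial.transform import Rotation as R
def ray(c,px):
    px=np.atleast_2d(np.array(px,float))
    K=np.array([[c['fx'],0,c['cx']],[0,c['fy'],c['cy']],[0,0,1]])
    d=np.array([(px[:,0]-c['cx'])/c['fx'],(px[:,1]-c['cy'])/c['fy']]).T
    u=d.copy()
    for _ in range(20): u=d/(1+c['k1']*(u**2).sum(1,keepdims=True))
    T=np.array(c['cam_to_world']);v=np.c_[u,np.ones(len(u))]@T[:3,:3].T
    return T[:3,3],v
def plane(c,px,z):
    o,v=ray(c,px);return o+v*((z-o[2])/v[:,2:])
def tri(views):  # [(c,px)]
    A=np.zeros((3,3));b=np.zeros(3);L=[]
    for c,px in views:
        o,v=ray(c,px);v=v[0]/np.linalg.norm(v[0]);P=np.eye(3)-np.outer(v,v);A+=P;b+=P@o;L.append((P,o))
    x=np.linalg.solve(A,b);return x,max(np.linalg.norm(P@(x-o)) for P,o in L)
def cloud(c,d):
    yy,xx=np.mgrid[:d.shape[0],:d.shape[1]];o,v=ray(c,np.c_[xx.ravel(),yy.ravel()])
    return (o+v*d.reshape(-1,1)).reshape(*d.shape,3)
def go(p,y=None):
    """shift along tool axes and turn about tool xyz (deg) to TCP p, tool y axis at world direction y (2-vector), pointing down"""
    s=status.observe();r=R.from_rotvec(s['ee_rot']);M=r.as_matrix()
    sh=M.T@(np.array(p)-s['eef_pos'])
    out=[np.round(sh,1)]
    if y is not None:
        y=np.array([*y,0])/np.linalg.norm(y);z=np.array([0,0,-1.]);T=np.c_[np.cross(y,z),y,z]
        out.append(np.round(np.degrees((r.inv()*R.from_matrix(T)).as_rotvec()),2))
    return out
E
python3 - <<'E'
from h import *
from itertools import combinations
np.set_printoptions(precision=1,suppress=True)
q={};C={};cir={}
for n in('top','scene'):
    p=cv2.imread(f'pics/{n}0.png');c=C[n]=imaging.get_calibration(n);d=np.load(f'pics/{n}0.npy')
    h=cv2.cvtColor(p,cv2.COLOR_BGR2HSV)
    m=((h[...,1]<50)&(h[...,2]>150)).astype(np.uint8)
    m=cv2.morphologyEx(m,cv2.MORPH_CLOSE,np.ones((5,5)))
    cs,_=cv2.findContours(m,0,1);k=max(cs,key=lambda k:cv2.contourArea(k) if 3000<cv2.contourArea(k) else 0)
    full=cv2.drawContours(np.zeros_like(m),[k],-1,1,-1)
    P=cloud(c,d);print(n,'tray area',cv2.contourArea(k),'z med depth',np.median(P[(full>0)&(d>0)][:,2]))
    g=cv2.cvtColor(p,cv2.COLOR_BGR2GRAY)
    t=(cv2.adaptiveThreshold(g,1,0,1,15,8)&cv2.erode(full,np.ones((7,7)))).astype(np.uint8)
    cs,_=cv2.findContours(cv2.morphologyEx(t,cv2.MORPH_CLOSE,np.ones((3,3))),0,1)
    e=[cv2.fitEllipse(k)  for k in cs if len(k)>30]
    e=[x for x in e if 25<x[1][1]<60]
    pts=np.array([x[0] for x in e]);w=plane(c,pts,27);o=np.argsort(-w[:,1]);cir[n]=pts[o];print(w[o],[np.round(e[i][1],1) for i in o])
    # wood
    m=((h[...,0]<22)&(h[...,1]>90)&(h[...,2]>60)).astype(np.uint8)
    print('parts heights via depth:')
    b=(P[...,2]>28)&(d>0)&(P[...,0]>500)&(P[...,0]<680)&(abs(P[...,1])<250)
    nn,lab,st,ce=cv2.connectedComponentsWithStats(b.astype(np.uint8))
    for i in range(1,nn):
        if st[i,4]>150:
            Q=P[lab==i];zt=np.percentile(Q[:,2],97);T=Q[Q[:,2]>zt-6]
            print(st[i],ce[i],'ztop',zt,'mid top',(T.min(0)+T.max(0))/2,'bbox',Q.min(0),Q.max(0))
if len(cir['top'])==len(cir['scene']):
    for a,b in zip(cir['top'],cir['scene']):print('tri',*tri([(C['top'],a),(C['scene'],b)]))
p=cv2.imread('pics/top0.png')[100:190,155:360];cv2.imwrite('pics/crop.png',cv2.resize(p,None,fx=3.5,fy=3.5,interpolation=2))
E
```

```text
top tray area 10245.5 z med depth 28.68343971022739
[[460.  129.6  27. ]
 [469.3  57.8  27. ]
 [478.7 -13.5  27. ]
 [487.9 -84.8  27. ]] [array([39.1, 40.1]), array([39.3, 39.9]), array([39.8, 39.9]), array([39.3, 40. ])]
parts heights via depth:
[ 306  117   37   37 1036] [325.  134.6] ztop 70.33765070251988 mid top [ 657.2 -125.7   69.4] bbox [ 629.2 -154.    28.1] [679.9 -96.   74.5]
[105 121  29  26 514] [119.3 132.9] ztop 76.24212591202459 mid top [657.  207.8  77.8] bbox [640.6 190.7  28. ] [671.8 224.3  85.4]
[264 120  37  34 807] [282.2 136.7] ztop 76.47585376730483 mid top [650.2 -54.7  74.1] bbox [627.8 -82.   28.4] [672.  -26.5  77.8]
[176 127  29  31 608] [189.5 142.1] ztop 103.4188077303049 mid top [640.2  91.9 103.1] bbox [620.6  71.7  28.2] [669.5 106.  108.8]
[217 127  38  36 984] [235.7 144.4] ztop 76.75716130418141 mid top [642.6  19.8  77.6] bbox [613.6 -10.7  28. ] [673.1  50.2  83.3]
[ 148  209  177   24 1568] [262.5 224.2] ztop 31.025774293556207 mid top [519.   18.   30.2] bbox [ 500.  -124.3   28. ] [538.  160.2  32.4]
scene tray area 5905.0 z med depth 25.354
[... 348 characters left out ...]
  26  28 493] [395.2 217.3] ztop 74.20118283291455 mid top [660.2 207.2  75.9] bbox [643.9 190.1  28.2] [678.1 222.8  83.5]
[271 220  36  33 620] [288.7 235.1] ztop 75.29235904742649 mid top [646.2  19.7  77.3] bbox [616.4 -10.5  28. ] [677.7  49.1  84. ]
[229 225  36  38 851] [246.6 242.6] ztop 73.91300346901062 mid top [653.6 -55.3  71.8] bbox [631.6 -82.9  28. ] [676.1 -27.6  75.7]
[190 240  35  33 684] [205.3 254.3] ztop 68.34696058332138 mid top [ 658.8 -126.1   66.3] bbox [ 637.7 -152.7   28.1] [680.  -97.5  70.3]
tri [459.7 130.9  19.5] 0.2628732987456737
tri [469.2  58.7  18.9] 0.06690944977979658
tri [478.7 -13.4  19.6] 0.08568426853204268
tri [488.  -85.3  19.6] 0.20166033768282218
```

View pics/crop.png

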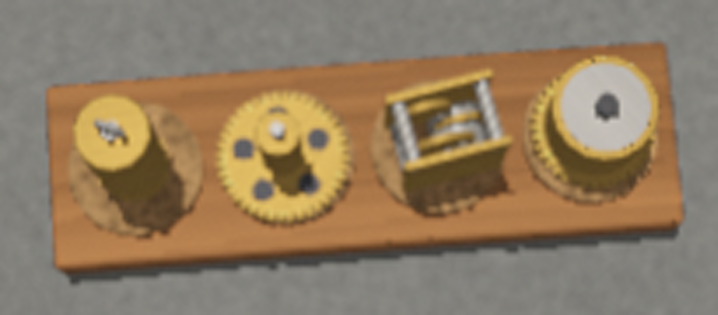

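The crop confirms the four parts: weight at left (115,130), wheel (283,157), movement (450,120), barrel (605,105). The plates of the movement are turned about 11° from the rack. Next are close-up wrist views.

```bash
python3 - <<'E'
from h import *
s=status.observe();c=imaging.get_calibration('wrist');T=np.linalg.inv(np.r_[np.c_[R.from_rotvec(s['ee_rot']).as_matrix(),s['eef_pos']],[[0,0,0,1]]])@np.array(c['cam_to_world'])
print(np.round(T,3).tolist(),c['fx'],c['cx'],c['cy'],c['k1'])
print(R.from_rotvec(s['ee_rot']).as_matrix().round(3))
print(go([600,0,330],(0.995,0.1)),go([600,0,330],(-0.995,-0.1)))
E
```

```text
[[-0.001, -0.963, -0.269, 72.877], [1.0, -0.001, -0.0, 0.182], [0.0, -0.269, 0.963, -162.078], [0.0, 0.0, 0.0, 1.0]] 289.7070342649162 255.25776988836768 189.97515268585175 0.00933042341049349
[[-0.918  0.397 -0.   ]
 [ 0.397  0.918 -0.001]
 [-0.    -0.001 -1.   ]]
[array([-550.8, -386.8, -107.5]), array([-7.00e-02,  5.00e-02,  6.09e+01])] [array([-550.8, -386.8, -107.5]), array([-6.000e-02, -8.000e-02, -1.191e+02])]
```

Request:
send_rows([
  [-45,-34,-5,0,0,0,87],
  [-45,-34,-5,0,0,0,87],
  [-45,-34,-5,0,0,0,87],
  [-45,-34,-5,0,0,0,87],
  [-45,-34,-5,0,0,0,87],
  [-45,-34,-5,0,0,0,87],
  [-45,-34,-5,0,0,0,87],
  [-45,-34,-5,0,0,0,87],
  [-45,-34,-5,0,0,0,87],
  [-45,-34,-5,0,0,0,87],
], force=25)

```text
t: 1.35
eef_pos: [526.6, 81.5, 272.7]
ee_rot: [-0.636, -3.076, -0.0]
contact_force: [0.3, 0.7, -0.5]
finger_gap: 87.0
gripper_force: 0.0
```

Request:
send_rows([
  [-26,-18,-4,0,0,0,87],
  [-26,-18,-4,0,0,0,87],
  [0,0,0,0,0,8.7,87],
  [0,0,0,0,0,8.7,87],
  [0,0,0,0,0,8.7,87],
  [0,0,0,0,0,8.7,87],
  [0,0,0,0,0,8.7,87],
  [0,0,0,0,0,8.7,87],
  [0,0,0,0,0,8.7,87],
  [0,0,0,0,0,0,87],
])

```text
t: 2.6
eef_pos: [559.4, 29.6, 280.3]
ee_rot: [-2.106, -2.331, 0.001]
contact_force: [-0.4, -0.1, 0.0]
finger_gap: 87.0
gripper_force: 0.0
```

```bash
cat > snap.py <<'E'
import sys,pickle;from h import *
def snap(n):
    s=status.observe();c=imaging.get_calibration('wrist');p,d=imaging.snapshot('wrist')
    cv2.imwrite(f'pics/{n}.png',p);pickle.dump((c,p,d,s),open(f'pics/{n}.pkl','wb'));print(s['t'],s['eef_pos'].round(1),s['joint_positions'].round(2),s['contact_force'].round(1));return c,p,d,s
if __name__=='__main__':snap(sys.argv[1])
E
python3 snap.py w1
```

```text
2.6 [559.4  29.6 280.3] [-0.55  0.27  0.51  1.7  -0.14  1.21  0.1 ] [-0.4 -0.1  0. ]
```

View pics/w1.png

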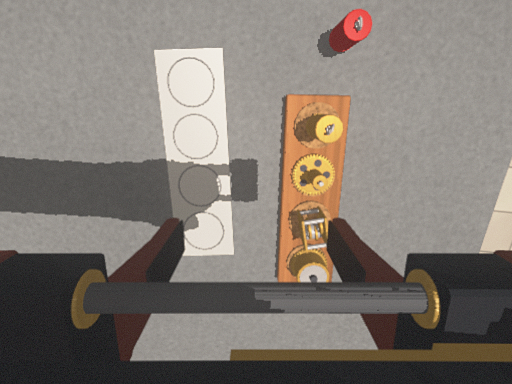

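The wrist view shows the tray circles at (191,82), (195,136), (199,185) and (205,230), the weight top (329,129), wheel hub (319,183), movement (314,228) and barrel stub (313,277). The fingers hide the lower part, so I take a second view further right for triangulation.

Request:
send_rows([
  [-20,0,0,0,0,0,87],
  [-20,0,0,0,0,0,87],
  [-20,0,0,0,0,0,87],
  [-20,0,0,0,0,0,87],
  [-20,0,0,0,0,0,87],
  [-20,0,0,0,0,0,87],
  [0,0,0,0,0,0,87],
  [0,0,0,0,0,0,87],
  [0,0,0,0,0,0,87],
  [0,0,0,0,0,0,87],
])

```text
t: 3.9
eef_pos: [571.6, -89.1, 280.7]
ee_rot: [-2.106, -2.331, -0.0]
contact_force: [0.0, 0.3, 0.5]
finger_gap: 86.7
gripper_force: 0.0
```

```bash
python3 snap.py w2; python3 - <<'E'
import pickle,cv2
c,p,d,s=pickle.load(open('pics/w2.pkl','rb'));cv2.imwrite('pics/w2c.png',cv2.resize(p[0:260,130:400],None,fx=2.2,fy=2.2,interpolation=2))
E
```

```text
3.9 [571.6 -89.1 280.7] [-0.36  0.31  0.56  1.66 -0.17  1.22  0.34] [0.  0.3 0.5]
```

View pics/w2c.png

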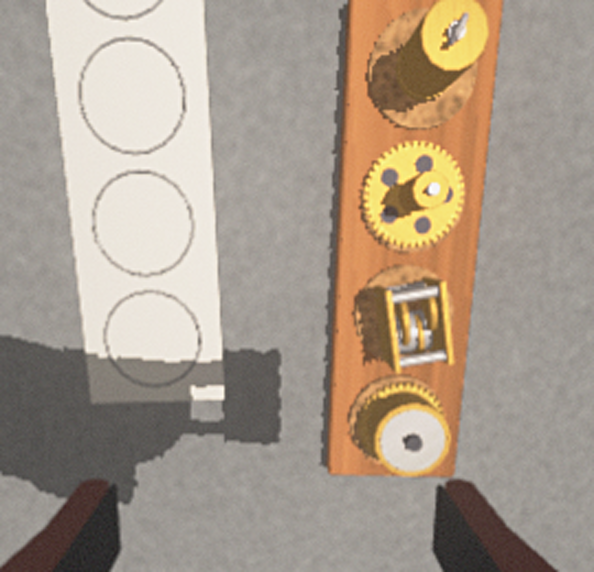

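The crop of the second view shows the tray circles at (143,222) and (152,338), with the lowest two in shadow. Also visible are the wheel hub (433,190), movement top (420,326), barrel top (411,440) and weight top (455,34). Now I measure with colour blobs across the views.

```bash
cat > m.py <<'E'
import pickle;from h import *
np.set_printoptions(precision=1,suppress=True)
V={n:pickle.load(open(f'pics/{n}.pkl','rb')) for n in('w1','w2')}
def circles(c,p,z=27):
    h=cv2.cvtColor(p,cv2.COLOR_BGR2HSV);g=cv2.cvtColor(p,cv2.COLOR_BGR2GRAY)
    t=cv2.adaptiveThreshold(g,1,0,1,15,6)
    t[250:]=0;t[:,:140]=0;t[:,270:]=0
    cs,hi=cv2.findContours(t,cv2.RETR_CCOMP,1);out=[]
    for k in cs:
        if len(k)<25:continue
        k=cv2.convexHull(k)
        w=plane(c,k[:,0],z)[:,:2].astype(np.float32)
        (x,y),(a,b),_=cv2.fitEllipse(w)if len(w)>5 else ((0,0),(0,0),0)
        if 58<a and b<70: out.append((x,y,a,b))
    return np.array(out)
for n,(c,p,d,s) in V.items(): print(n,'circles');print(circles(c,p))
# yellow / white blobs
for n,(c,p,d,s) in V.items():
    h=cv2.cvtColor(p,cv2.COLOR_BGR2HSV)
    y=((h[...,0]>18)&(h[...,0]<35)&(h[...,1]>120)&(h[...,2]>185)).astype(np.uint8)
    w=((h[...,1]<60)&(h[...,2]>165)).astype(np.uint8)
    for nm,m in(('y',y),('w',w)):
        m[:,:275]=0;m[290:]=0;m[:,360:]=0
        k,l,st,ce=cv2.connectedComponentsWithStats(m)
        for i in range(1,k):
            if st[i,4]>25:
                cc=cv2.findContours((l==i).astype(np.uint8),0,1)[0][0]
                print(n,nm,st[i],'minc',np.round(cv2.minEnclosingCircle(cc),1) if 0 else [round(float(v),1) for v in (*cv2.minEnclosingCircle(cc)[0],cv2.minEnclosingCircle(cc)[1])])
E
python3 m.py
```

```text
w1 circles
[[493.  -87.6  58.   64.8]
 [471.5  56.8  64.1  65.2]
 [471.6  56.4  60.8  61. ]
 [462.1 128.1  64.2  65.1]
 [462.3 128.2  60.6  61. ]]
w2 circles
[[490.3 -84.7  61.5  63.8]
 [481.  -14.7  64.1  65.2]
 [481.1 -14.6  60.4  60.9]
 [471.6  56.6  63.7  65. ]
 [471.6  56.6  60.5  61.3]]
w1 y [316 115  27  28 485] minc [329.1, 128.5, 14.1]
w1 y [293 155  42  40 758] minc [313.5, 174.5, 20.8]
w1 w [305 219  19   6  66] minc [314.0, 221.5, 9.3]
w1 w [311 226   4  12  33] minc [312.5, 231.5, 5.7]
w1 w [308 244  18   6  56] minc [316.5, 246.5, 8.9]
w1 w [300 266  27  16 310] minc [313.0, 277.5, 13.2]
w2 y [322   0  30  32 653] minc [337.5, 15.1, 16.8]
w2 y [ 296   64   45   49 1106] minc [318.5, 88.0, 24.4]
w2 y [331 128   5  37  77] minc [333.0, 146.0, 18.1]
w2 y [306 132   6  37  68] minc [308.5, 150.0, 18.2]
w2 y [301 175  34  41 193] minc [313.4, 195.0, 20.8]
w2 w [337   6   6  12  38] minc [340.0, 11.5, 5.9]
w2 w [277  20   6  16  44] minc [280.9, 27.5, 7.6]
w2 w [324  83   6   6  26] minc [326.5, 85.5, 2.9]
w2 w [308 130  21   8  80] minc [318.0, 133.0, 10.2]
w2 w [311 143   9  16  46] minc [314.0, 150.5, 7.8]
w2 w [312 160  21   7  81] minc [322.0, 163.0, 10.2]
w2 w [303 187  29  27 575] minc [317.3, 200.2, 14.6]
w2 w [337 207  10  10  38] minc [340.9, 211.5, 5.3]
w2 w [312 221   9  12  39] minc [316.2, 226.7, 5.8]
w2 w [285 232  11   9  26] minc [290.0, 236.5, 5.6]
```

```bash
cat >> m.py <<'E'
print('---');c1,c2=V['w1'][0],V['w2'][0]
for nm,a,b,z in(('weight',(329.1,128.5),(337.2,15.5),94),('wheel rim',(313.5,174.5),(318.5,88),29),('barrel',(313,277.5),(317.3,200.2),64)):
    print(nm,'tri',*tri([(c1,a),(c2,b)]),'planes',plane(c1,[a],z)[0],plane(c2,[b],z)[0])
# wheel hub, refine; movement plates
for n in V:
    c,p,d,s=V[n];h=cv2.cvtColor(p,cv2.COLOR_BGR2HSV)
    y=((h[...,0]>18)&(h[...,0]<35)&(h[...,1]>120)&(h[...,2]>185)).astype(np.uint8)
    k,l,st,ce=cv2.connectedComponentsWithStats(y)
    for i in range(1,k):
        if 50<st[i,4]<120 and st[i,0]>275 and st[i,0]<345 and st[i,3]>18:
            yx=np.argwhere(l==i);w=plane(c,yx[:,::-1],74)[:,:2]
            (x,yy),(a,b),an=cv2.minAreaRect(w.astype(np.float32));ln=cv2.fitLine(w.astype(np.float32),2,0,.01,.01).ravel()
            print(n,'plate',(x,yy),(a,b),ln[:2],np.degrees(np.arctan2(ln[1],ln[0])))
    P=cloud(c,d)
    for nm,(x,y0) in dict(weight=(641,91),wheel=(645,20),mov=(652,-55),barrel=(658,-126)).items():
        q=P[(d>0)&(np.hypot(P[...,0]-x,P[...,1]-y0)<40)&(P[...,2]>32)];
        if len(q)>50:
            zt=np.percentile(q[:,2],90);t=q[q[:,2]>zt-5];print(n,nm,'depth top',zt,(t.min(0)+t.max(0))/2)
p=V['w2'][1][55:230,285:365];cv2.imwrite('pics/w2z.png',cv2.resize(p,None,fx=3.4*1,fy=3.4,interpolation=2))
E
python3 m.py|sed -n '/---/,$p'
```

```text
---
weight tri [642.7  89.1  89.9] 0.3810510863254581 planes [641.2  89.2  94. ] [642.2  88.   94. ]
wheel rim tri [646.6  19.5  29. ] 0.3440149074372774 planes [646.2  19.5  29. ] [646.9  19.5  29. ]
barrel tri [ 661.1 -126.7   65.9] 0.020777673215381064 planes [ 661.6 -127.8   64. ] [ 661.6 -127.2   64. ]
w1 weight depth top 384.24854049777474 [613.8  63.6 382.8]
w1 wheel depth top 353.7665820484127 [605.9  25.4 354.5]
w1 mov depth top 73.5482601213252 [650.  -56.1  72.1]
w1 barrel depth top 65.542825240461 [ 660.9 -120.8   66.1]
w2 plate (667.4068603515625, -51.47624969482422) (2.6814589500427246, 46.16400146484375) [ 0.3 -1. ] -74.77518
w2 plate (637.42041015625, -59.57258605957031) (2.4938955307006836, 46.577972412109375) [ 0.3 -1. ] -74.49189
w2 weight depth top 95.25677854768358 [640.7  87.4  98.8]
w2 wheel depth top 75.30889753392165 [645.6  19.3  76.6]
w2 mov depth top 388.0420015434839 [622.6 -58.5 391.5]
w2 barrel depth top 65.1770202480246 [ 661.2 -125.9   66. ]
```

```bash
python3 - <<'E'
from h import *
print(R.from_rotvec(status.observe()['ee_rot']).as_matrix().round(4))
print(go([646.2,19.5,150],(0.9916,0.129)),go([646.2,19.5,42]))
E
```

```text
[[-1.011e-01  9.949e-01  1.000e-04]
 [ 9.949e-01  1.011e-01  2.000e-04]
 [ 2.000e-04  1.000e-04 -1.000e+00]]
[array([100.7,  85.2, 130.7]), array([ 0.01, -0.01, -1.61])] [array([100.7,  85.1, 238.7])]
```

Request:
send_rows([
  [20.1,17,24,0,0,0,60],
  [20.1,17,24,0,0,0,60],
  [20.1,17,24,0,0,0,60],
  [20.1,17,24,0,0,0,60],
  [20.2,17.2,24,0,0,0,60],
  [0,0,25,0,0,0,60],
  [0,0,25,0,0,0,60],
  [0,0,25,0,0,0,60],
  [0,0,15,0,0,0,60],
  [0,0,0,0,0,0,60],
])

```text
t: 5.2
eef_pos: [645.7, 18.9, 69.7]
ee_rot: [-2.106, -2.329, 0.002]
contact_force: [0.7, 0.3, -0.8]
finger_gap: 59.8
gripper_force: 0.0
```

```bash
python3 snap.py g1; python3 -c "
from h import *
print(go([646.2,19.5,42]))"
```

```text
5.2 [645.7  18.9  69.7] [-0.4   0.64  0.44  1.7  -0.33  0.88  0.27] [ 0.7  0.3 -0.8]
[array([ 0.8, -0.1, 28.7])]
```

View pics/g1.png

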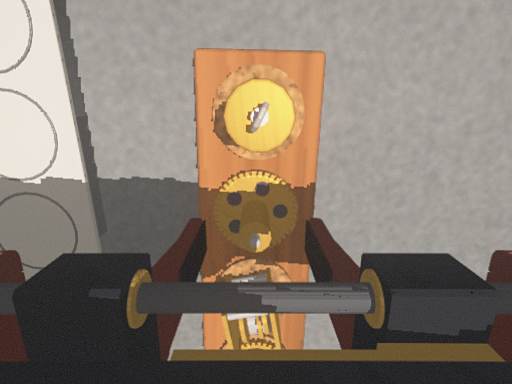

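The hub (258,240) is centred between the fingers. Descend and grip.

Request:
send_rows([
  [0.2,0,9,0,0,0,60],
  [0.2,0,9,0,0,0,60],
  [0.2,0,9,0,0,0,60],
  [0,0,1,0,0,0,60],
  [0,0,0,0,0,0,10],
  [0,0,0,0,0,0,10],
  [0,0,0,0,0,0,10],
  [0,0,0,0,0,0,10],
  [0,0,0,0,0,0,10],
  [0,0,0,0,0,0,10],
], force=25)

```text
t: 6.5
eef_pos: [646.2, 19.3, 42.8]
ee_rot: [-2.107, -2.33, -0.0]
contact_force: [-0.8, 0.6, 1.8]
finger_gap: 19.5
gripper_force: 25.0
```

```bash
python3 -c "
from h import *
print(status.observe()['eef_pos'])
print(go([481,-14.6,46],(0.9916,0.129)))"
```

```text
[646.20022838  19.34879136  42.76310934]
[array([ -17.3, -167.8,   -3.2]), array([-0.  , -0.01, -1.68])]
```

Request:
send_rows([
  [0,0,-5,0,0,0,10],
  [0,0,-15,0,0,0,10],
  [0,0,-20,0,0,0,10],
  [0,0,-20,0,0,0,10],
  [-3.5,-33,0,0,0,0,10],
  [-3.5,-33,0,0,0,0,10],
  [-3.5,-34,0,0,0,0,10],
  [-3.5,-34,0,0,0,0,10],
  [-3.5,-34,0,0,0,0,10],
  [0,0,0,0,0,0,10],
])

```text
t: 7.75
eef_pos: [479.1, -15.4, 103.8]
ee_rot: [-2.108, -2.328, -0.002]
contact_force: [0.7, 0.4, -1.5]
finger_gap: 19.3
gripper_force: 25.0
```

```bash
python3 snap.py p1; python3 - <<'E'
import pickle;from h import *
np.set_printoptions(precision=1,suppress=True)
print(go([481,-14.6,50],(0.9916,0.129)))
c,p,d,s=pickle.load(open('pics/p1.pkl','rb'))
p[250:]=0
g=cv2.cvtColor(p,cv2.COLOR_BGR2GRAY);t=cv2.adaptiveThreshold(g,1,0,1,15,6)
for k in cv2.findContours(t,1,1)[0]:
    if len(k)<25: continue
    k=cv2.convexHull(k);w=plane(c,k[:,0],27)[:,:2].astype(np.float32)
    if len(w)>5:
        (x,y),(a,b),_=cv2.fitEllipse(w)
        if 57<a and b<70:print(x,y,a,b)
E
```

```text
7.75 [479.1 -15.4 103.8] [-0.48  0.34  0.5   2.09 -0.23  0.76  0.27] [ 0.7  0.4 -1.5]
[array([ 0.2, -0.1, 54. ]), array([ 0.1, -0.1, -1.7])]
471.7177429199219 56.638092041015625 60.443668365478516 60.6855354309082
471.7135925292969 56.489234924316406 63.907310485839844 64.31644439697266
462.242431640625 127.68570709228516 62.97136688232422 63.91194534301758
```

View pics/p1.png

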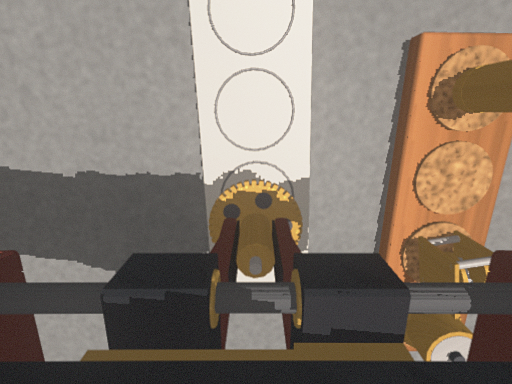

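The wheel is held level above the third circle (255,190), with the free circles at (254,110) and (250,15). Lower it.

Request:
send_rows([
  [0,0,15,0,0,-1.7,10],
  [0,0,15,0,0,0,10],
  [0,0,12,0,0,0,10],
  [0,0,8,0,0,0,10],
  [0,0,4,0,0,0,10],
  [0,0,2,0,0,0,10],
  [0,0,1,0,0,0,10],
  [0,0,0,0,0,0,10],
  [0,0,0,0,0,0,10],
  [0,0,0,0,0,0,10],
])

```text
t: 9.05
eef_pos: [480.9, -14.9, 45.8]
ee_rot: [2.073, 2.361, 0.0]
contact_force: [-0.8, 0.2, -2.1]
finger_gap: 19.5
gripper_force: 25.0
```

```bash
python3 -c "
from h import *
s=status.observe();print(s['eef_pos'],s['contact_force'])"
```

```text
[480.91298105 -14.85766644  45.78067224] [-0.7520029   0.22650441 -2.0999571 ]
```

Request:
send_rows([
  [0,0,0.7,0,0,0,10],
  [0,0,0,0,0,0,10],
  [0,0,0,0,0,0,26],
  [0,0,0,0,0,0,40],
  [0,0,0,0,0,0,60],
  [0,0,0,0,0,0,60],
  [0,0,-15,0,0,0,60],
  [0,0,-25,0,0,0,60],
  [0,0,-30,0,0,0,60],
  [0,0,-30,0,0,0,60],
])

```text
t: 10.3
eef_pos: [480.8, -15.1, 146.8]
ee_rot: [2.073, 2.36, 0.001]
contact_force: [0.3, 0.9, -0.2]
finger_gap: 60.0
gripper_force: 0.0
```

```bash
python3 -c "
from h import *
s=status.observe();print(s['eef_pos'],s['contact_force'])
print(go([652.4,-55.5,150],(0.965,.263)),go([652.4,-55.5,45]))"
```

```text
[480.83672704 -15.09046975 146.77127841] [ 0.28074364  0.93685221 -0.22233781]
[array([-62.2, 164.9,  -3.1]), array([ 0.03,  0.01, -7.83])] [array([-62.2, 164.9, 101.9])]
```

Request:
send_rows([
  [-10.4,27.5,0,0,0,0,65],
  [-10.4,27.5,0,0,0,0,65],
  [-10.4,27.5,0,0,0,0,65],
  [-10.4,27.5,0,0,0,0,65],
  [-10.4,27.5,0,0,0,0,65],
  [-10.2,27.4,0,0,0,0,65],
  [0,0,0,0,0,-7.8,65],
  [0,0,25,0,0,0,65],
  [0,0,30,0,0,0,65],
  [0,0,0,0,0,0,65],
])

```text
t: 11.55
eef_pos: [650.9, -55.1, 88.8]
ee_rot: [-1.906, -2.494, 0.004]
contact_force: [1.0, 1.0, -0.2]
finger_gap: 65.0
gripper_force: 0.0
```

```bash
python3 snap.py g2; python3 -c "
from h import *
s=status.observe();print(s['eef_pos'])
print(go([652.4,-55.5,36],(0.965,.263)))"
```

```text
11.55 [650.9 -55.1  88.8] [-0.29  0.62  0.44  1.67 -0.31  0.92  0.54] [ 1.   1.  -0.2]
[652.03207898 -55.27266142  90.30523597]
[array([-0.3,  0.4, 54.3]), array([-0.07,  0.  , -0.02])]
```

View pics/g2.png

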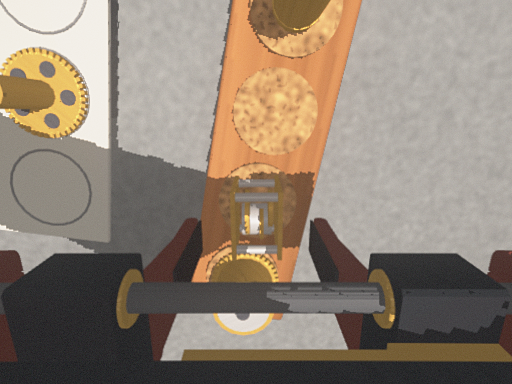

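The movement (257,220) is square and centred between the fingers, and the wheel sits on its tray place at (45,95).

Request:
send_rows([
  [0,0.2,14,0,0,0,65],
  [0,0,14,0,0,0,65],
  [0,0,14,0,0,0,65],
  [0,0,9,0,0,0,65],
  [0,0,3,0,0,0,65],
  [0,0,0,0,0,0,45],
  [0,0,0,0,0,0,25],
  [0,0,0,0,0,0,25],
  [0,0,0,0,0,0,25],
  [0,0,0,0,0,0,25],
])

```text
t: 12.85
eef_pos: [652.7, -55.2, 36.3]
ee_rot: [1.907, 2.496, 0.0]
contact_force: [-1.6, 0.6, 3.2]
finger_gap: 33.7
gripper_force: 25.0
```

```bash
python3 -c "
from h import *
s=status.observe();print(s['eef_pos'])
print(go([471.7,56.6,100],(0.9916,0.129)))"
```

```text
[652.71423819 -55.19351605  36.29378735]
[array([ 155.4, -145.2,  -63.8]), array([ 0.02, -0.  ,  7.82])]
```

Request:
send_rows([
  [0,0,-5,0,0,0,25],
  [0,0,-15,0,0,0,25],
  [0,0,-24,0,0,0,25],
  [0,0,-24,0,0,0,25],
  [31,-29,0,0,0,0,25],
  [31,-29,0,0,0,0,25],
  [31,-29,0,0,0,0,25],
  [31,-29,0,0,0,0,25],
  [31,-29,0,0,0,0,25],
  [0,0,0,0,0,7.8,25],
])

```text
t: 14.1
eef_pos: [469.5, 58.1, 104.7]
ee_rot: [-2.071, -2.359, -0.001]
contact_force: [1.5, -0.6, -1.9]
finger_gap: 33.9
gripper_force: 25.0
```

```bash
python3 snap.py p2; python3 -c "
from h import *
s=status.observe();print(s['eef_pos'])
print(go([471.7,56.6,40],(0.9916,0.129)))"
```

```text
14.1 [469.5  58.1 104.7] [-0.64  0.33  0.5   2.11 -0.23  0.76  0.14] [ 1.5 -0.6 -1.9]
[471.20230355  57.42174915 104.93413868]
[array([-1. ,  0.3, 64.9]), array([ 0.05, -0.09, -0.47])]
```

View pics/p2.png

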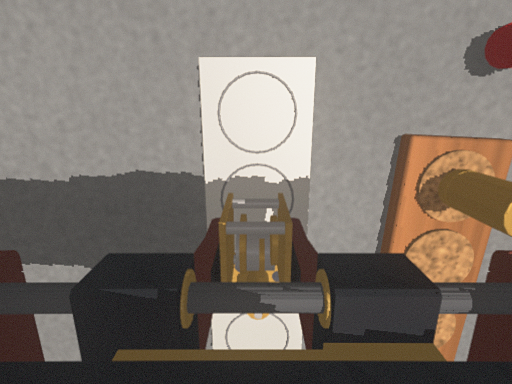

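The movement hangs over the second circle (256,195), and the left end circle (257,112) is free. Lower it.

Request:
send_rows([
  [-0.5,0,16,0,0,0,25],
  [0,0,16,0,0,0,25],
  [0,0,14,0,0,0,25],
  [0,0,10,0,0,0,25],
  [0,0,5,0,0,0,25],
  [0,0,2.5,0,0,0,25],
  [0,0,1,0,0,0,25],
  [0,0,0,0,0,0,25],
  [0,0,0,0,0,0,25],
  [0,0,0,0,0,0,25],
])

```text
t: 15.4
eef_pos: [472.2, 55.9, 39.6]
ee_rot: [2.073, 2.361, 0.001]
contact_force: [-0.1, -0.0, -2.0]
finger_gap: 34.0
gripper_force: 25.0
```

```bash
python3 -c "
from h import *
s=status.observe();print(s['eef_pos'],s['contact_force'],go([471.7,56.6,39.3]))"
```

```text
[472.15543298  55.85402744  39.62393914] [-0.09994138 -0.03889741 -1.99367489] [array([ 0.8, -0.4,  0.3])]
```

Request:
send_rows([
  [0.6,-0.4,0,0,0,0,25],
  [0,0,0.5,0,0,0,25],
  [0,0,0,0,0,0,38],
  [0,0,0,0,0,0,50],
  [0,0,0,0,0,0,65],
  [0,0,0,0,0,0,65],
  [0,0,-15,0,0,0,65],
  [0,0,-25,0,0,0,80],
  [0,0,-30,0,0,0,80],
  [0,0,-40,0,0,0,80],
])

```text
t: 16.65
eef_pos: [471.1, 56.0, 150.4]
ee_rot: [-2.073, -2.36, 0.001]
contact_force: [0.3, 0.6, 0.3]
finger_gap: 80.0
gripper_force: 0.0
```

```bash
python3 -c "
from h import *
s=status.observe();print(s['eef_pos'],s['contact_force'])
print(go([661.5,-127,110],(0.997,0.08)),go([661.5,-127,40]))"
```

```text
[471.09559183  56.03414914 150.42618345] [0.26777626 0.57884632 0.25345942]
[array([-206.1,  165.2,   40.4]), array([-0.04,  0.02,  2.83])] [array([-206. ,  165.3,  110.4])]
```

Request:
send_rows([
  [-30,24,0,0,0,0,80],
  [-30,24,0,0,0,0,80],
  [-30,24,0,0,0,0,80],
  [-30,24,0,0,0,0,80],
  [-30,24,0,0,0,0,80],
  [-30,24,0,0,0,0,80],
  [-26,21.2,10,0,0,0,80],
  [0,0,25,0,0,0,80],
  [0,0,25,0,0,0,80],
  [0,0,0,0,0,0,80],
])

```text
t: 17.9
eef_pos: [660.7, -126.3, 88.0]
ee_rot: [-2.071, -2.359, 0.003]
contact_force: [0.1, -0.8, 0.6]
finger_gap: 79.5
gripper_force: 0.0
```

```bash
python3 snap.py g3; python3 -c "
from h import *
s=status.observe();print(s['eef_pos'])
print(go([661.5,-127,36]))"
```

```text
17.9 [ 660.7 -126.3   88. ] [-0.21  0.67  0.5   1.62 -0.37  0.96  0.55] [ 0.1 -0.8  0.6]
[ 661.68574561 -126.536184     89.37801738]
[array([-0.4, -0.2, 53.4])]
```

View pics/g3.png

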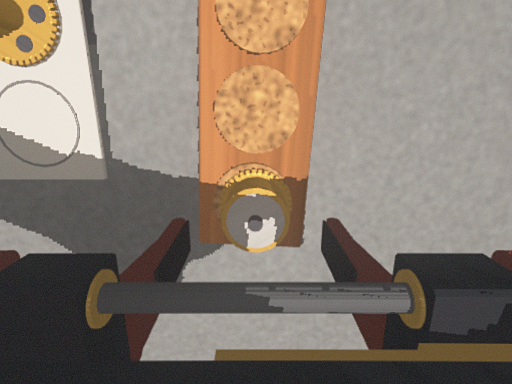

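The barrel stub (255,222) is centred between the fingers.

Request:
send_rows([
  [-0.4,0,14,0,0,0,80],
  [0,0,14,0,0,0,80],
  [0,0,14,0,0,0,80],
  [0,0,8,0,0,0,80],
  [0,0,3,0,0,0,80],
  [0,0,0,0,0,0,60],
  [0,0,0,0,0,0,40],
  [0,0,0,0,0,0,38],
  [0,0,0,0,0,0,38],
  [0,0,0,0,0,0,38],
])

```text
t: 19.2
eef_pos: [662.0, -127.0, 36.3]
ee_rot: [-2.073, -2.361, -0.0]
contact_force: [-2.3, 0.6, 4.3]
finger_gap: 47.3
gripper_force: 25.0
```

```bash
python3 -c "
from h import *
s=status.observe();print(s['eef_pos'])
print(go([462.2,128,110],(0.9916,0.129)))"
```

```text
[ 662.03787943 -127.02259264   36.26821829]
[array([ 278.7, -165.2,  -73.7]), array([ 0.  , -0.01,  0.02])]
```

Request:
send_rows([
  [0,0,-5,0,0,0,38],
  [0,0,-20,0,0,0,38],
  [0,0,-25,0,0,0,38],
  [0,0,-25,0,0,0,38],
  [40,-24,0,0,0,0,38],
  [50,-30,0,0,0,0,38],
  [50,-30,0,0,0,0,38],
  [50,-30,0,0,0,0,38],
  [50,-29,0,0,0,0,38],
  [38.6,-22.2,0,0,0,0,38],
])

```text
t: 20.45
eef_pos: [461.0, 129.9, 112.1]
ee_rot: [-2.071, -2.362, -0.003]
contact_force: [0.1, 0.3, -2.0]
finger_gap: 47.9
gripper_force: 25.0
```

Request:
send_rows([
  [0,0,0,0,0,0,38],
  [0,0,0,0,0,0,38],
  [0,0,0,0,0,0,38],
  [0,0,10,0,0,0,38],
  [0,0,15,0,0,0,38],
  [0,0,0,0,0,0,38],
  [0,0,0,0,0,0,38],
  [0,0,0,0,0,0,38],
  [0,0,0,0,0,0,38],
  [0,0,0,0,0,0,38],
])

```text
t: 21.7
eef_pos: [462.3, 128.1, 86.1]
ee_rot: [2.072, 2.361, 0.001]
contact_force: [0.3, -0.5, -1.8]
finger_gap: 47.3
gripper_force: 25.0
```

```bash
python3 snap.py p3; python3 -c "
from h import *
s=status.observe();print(s['eef_pos'],s['contact_force'])
print(go([462.2,128,40],(0.9916,0.129)))"
```

```text
21.7 [462.3 128.1  86.1] [-0.79  0.37  0.52  2.11 -0.28  0.72  0.04] [ 0.3 -0.5 -1.8]
[462.26704569 127.98869442  86.10340285] [-0.67321754 -0.36811962 -2.02061384]
[array([ 0. , -0.1, 46.1]), array([ 0.02, -0.01,  0.03])]
```

View pics/p3.png

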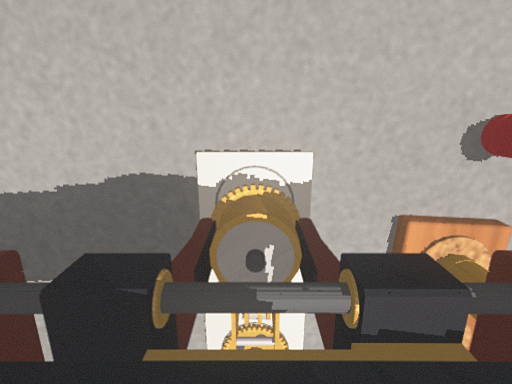

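The barrel is over the left end circle (255,205). Lower and release.

Request:
send_rows([
  [0,0,12,0,0,0,38],
  [0,0,12,0,0,0,38],
  [0,0,11,0,0,0,38],
  [0,0,6,0,0,0,38],
  [0,0,3,0,0,0,38],
  [0,0,1.5,0,0,0,38],
  [0,0,0.5,0,0,0,38],
  [0,0,0,0,0,0,38],
  [0,0,0,0,0,0,38],
  [0,0,0,0,0,0,38],
])

```text
t: 23.0
eef_pos: [462.2, 128.0, 40.0]
ee_rot: [2.073, 2.361, 0.0]
contact_force: [0.5, 0.2, -2.9]
finger_gap: 47.4
gripper_force: 25.0
```

```bash
python3 -c "
from h import *
s=status.observe();print(s['eef_pos'],s['contact_force'],go([462.2,128,39.3]))"
```

```text
[462.23909026 127.98337746  40.04139902] [ 0.4823533   0.17176564 -2.9179974 ] [array([ 0. , -0. ,  0.7])]
```

Request:
send_rows([
  [0,0,0.8,0,0,0,38],
  [0,0,0,0,0,0,38],
  [0,0,0,0,0,0,52],
  [0,0,0,0,0,0,65],
  [0,0,0,0,0,0,80],
  [0,0,0,0,0,0,80],
  [0,0,-15,0,0,0,80],
  [0,0,-30,0,0,0,70],
  [0,0,-40,0,0,0,70],
  [0,0,-40,0,0,0,70],
])

```text
t: 24.25
eef_pos: [462.1, 127.6, 166.2]
ee_rot: [2.073, 2.36, 0.0]
contact_force: [0.3, 0.6, 0.9]
finger_gap: 70.4
gripper_force: 0.0
```

```bash
python3 -c "
from h import *
s=status.observe();print(s['eef_pos'],s['contact_force'])
print(go([641.7,88.5,145]))"
```

```text
[462.14416668 127.58975276 166.20820672] [0.29093803 0.58482597 0.90498888]
[array([-61.9, 173. ,  21.3])]
```

Request:
send_rows([
  [-12.4,34.6,0,0,0,0,70],
  [-12.4,34.6,0,0,0,0,70],
  [-12.4,34.6,0,0,0,0,70],
  [-12.4,34.6,0,0,0,0,70],
  [-12.4,34.6,0,0,0,0,70],
  [0,0,20,0,0,0,70],
  [0,0,26,0,0,0,70],
  [0,0,0,0,0,0,70],
  [0,0,0,0,0,0,70],
  [0,0,0,0,0,0,70],
])

```text
t: 25.5
eef_pos: [642.2, 89.1, 119.5]
ee_rot: [2.072, 2.36, 0.002]
contact_force: [0.2, -0.1, -0.3]
finger_gap: 70.0
gripper_force: 0.0
```

```bash
python3 snap.py g4; python3 - <<'E'
import pickle;from h import *
s=status.observe();print(s['eef_pos'],go([641.7,88.5,55]))
c,p,d,_=pickle.load(open('pics/g4.pkl','rb'));h=cv2.cvtColor(p,cv2.COLOR_BGR2HSV)
m=((h[...,0]>18)&(h[...,0]<35)&(h[...,1]>120)&(h[...,2]>90)).astype(np.uint8)
for k in cv2.findContours(m,0,1)[0]:
    if cv2.contourArea(k)>300:print(cv2.boundingRect(k),cv2.minEnclosingCircle(k))
E
```

```text
25.5 [642.2  89.1 119.5] [-0.58  0.59  0.54  1.67 -0.36  0.98  0.22] [ 0.2 -0.1 -0.3]
[642.14933648  89.0524153  119.33374799] [array([-0.5, -0.6, 64.3])]
(193, 343, 319, 18) ((352.01885986328125, 353.5), 159.1140594482422)
(377, 270, 28, 58) ((392.5, 298.5), 29.470422744750977)
(106, 270, 28, 58) ((119.5, 298.5), 29.740644454956055)
(0, 91, 51, 67) ((18.571428298950195, 122.27143096923828), 35.5142822265625)
(32, 87, 51, 70) ((49.5, 121.0), 37.792293548583984)
```

View pics/g4.png

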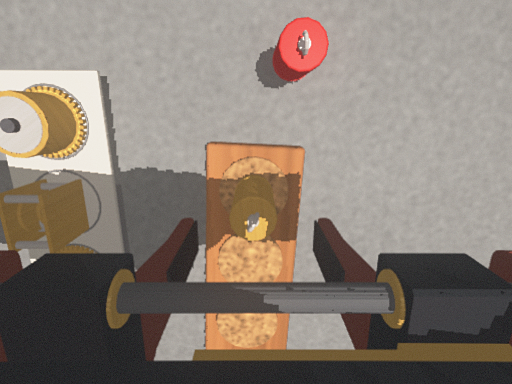

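The weight top (253,220) lies between the fingers, and the red look-alike at (303,45) is clear.

```bash
python3 - <<'E'
import pickle;from h import *
c=pickle.load(open('pics/g4.pkl','rb'))[0]
print(plane(c,[(253,219.5)],94),go([641.7,88.5,46]))
E
```

```text
[[641.38995101  88.70935105  94.        ]] [array([-0.5, -0.6, 73.3])]
```

Request:
send_rows([
  [-0.4,-0.6,14,0,0,0,70],
  [0,0,18,0,0,0,70],
  [0,0,18,0,0,0,70],
  [0,0,16,0,0,0,70],
  [0,0,7,0,0,0,70],
  [0,0,0,0,0,0,50],
  [0,0,0,0,0,0,26],
  [0,0,0,0,0,0,26],
  [0,0,0,0,0,0,26],
  [0,0,0,0,0,0,26],
])

```text
t: 26.8
eef_pos: [641.3, 88.4, 45.6]
ee_rot: [2.073, 2.361, 0.001]
contact_force: [-1.0, 0.3, 3.1]
finger_gap: 33.5
gripper_force: 25.0
```

```bash
python3 -c "
from h import *
s=status.observe();print(s['eef_pos'])
print(go([490.4,-85.8,110],(0.9916,0.129)))"
```

```text
[641.33176879  88.40820249  45.60932981]
[array([-153.2, -172.2,  -64.5]), array([ 0.02, -0.02,  0.02])]
```

Request:
send_rows([
  [0,0,-5,0,0,0,26],
  [0,0,-20,0,0,0,26],
  [0,0,-25,0,0,0,26],
  [0,0,-30,0,0,0,26],
  [-20,-23,0,0,0,0,26],
  [-30,-34,0,0,0,0,26],
  [-30,-34,0,0,0,0,26],
  [-30,-34,0,0,0,0,26],
  [-25,-28,0,0,0,0,26],
  [-18.2,-19.2,0,0,0,0,26],
])

```text
t: 28.05
eef_pos: [489.4, -87.4, 126.4]
ee_rot: [2.074, 2.358, 0.002]
contact_force: [0.2, -0.2, -2.6]
finger_gap: 33.5
gripper_force: 25.0
```

Request:
send_rows([
  [0,0,0,0,0,0,26],
  [0,0,0,0,0,0,26],
  [0,0,0,0,0,0,26],
  [0,0,0,0,0,0,26],
  [0,0,10,0,0,0,26],
  [0,0,10,0,0,0,26],
  [0,0,5,0,0,0,26],
  [0,0,0,0,0,0,26],
  [0,0,0,0,0,0,26],
  [0,0,0,0,0,0,26],
])

```text
t: 29.3
eef_pos: [490.5, -85.9, 100.4]
ee_rot: [2.073, 2.36, 0.001]
contact_force: [0.7, 0.5, -2.7]
finger_gap: 33.5
gripper_force: 25.0
```

```bash
python3 snap.py p4; python3 - <<'E'
import pickle;from h import *
s=status.observe();print(s['eef_pos'],s['contact_force'],go([490.4,-85.8,49.5],(0.9916,0.129)))
p,d=imaging.snapshot('top');cv2.imwrite('pics/top1.png',p)
E
```

```text
29.3 [490.5 -85.9 100.4] [-0.4   0.39  0.59  2.06 -0.31  0.78  0.51] [ 0.7  0.5 -2.7]
[490.47024524 -85.87972259 100.38596643] [ 0.64590581  0.33054862 -2.90846078] [array([ 0.1, -0.1, 50.9]), array([ 0.03, -0.  ,  0.02])]
```

View pics/p4.png

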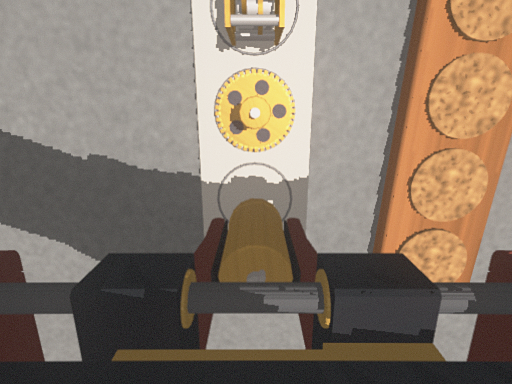

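The wheel (255,111) is centred on its circle, the movement is at the top edge (254,20), and the weight hangs upright over the last circle (255,195). Lower and release.

Request:
send_rows([
  [0,0,14,0,0,0,26],
  [0,0,14,0,0,0,26],
  [0,0,12,0,0,0,26],
  [0,0,6,0,0,0,26],
  [0,0,3,0,0,0,26],
  [0,0,1.5,0,0,0,26],
  [0,0,0.5,0,0,0,26],
  [0,0,0,0,0,0,26],
  [0,0,0,0,0,0,26],
  [0,0,0,0,0,0,26],
])

```text
t: 30.65
eef_pos: [490.4, -85.8, 49.3]
ee_rot: [2.073, 2.361, 0.0]
contact_force: [0.0, -0.7, -2.7]
finger_gap: 34.0
gripper_force: 25.0
```

```bash
python3 -c "
from h import *
s=status.observe();print(s['eef_pos'],s['contact_force'])"
```

```text
[490.3751476  -85.80321164  49.25134924] [ 0.02387706 -0.7288422  -2.70253499]
```

Request:
send_rows([
  [0,0,0.7,0,0,0,26],
  [0,0,0,0,0,0,26],
  [0,0,0,0,0,0,38],
  [0,0,0,0,0,0,50],
  [0,0,0,0,0,0,70],
  [0,0,0,0,0,0,70],
  [0,0,-15,0,0,0,70],
  [0,0,-30,0,0,0,70],
  [0,0,-40,0,0,0,70],
  [0,0,-40,0,0,0,70],
])

```text
t: 31.9
eef_pos: [490.1, -86.2, 175.5]
ee_rot: [2.073, 2.36, 0.0]
contact_force: [0.5, 0.6, 1.4]
finger_gap: 69.7
gripper_force: 0.0
```

Request:
send_rows([
  [0,0,-40,0,0,0,70],
  [-40,0,-20,0,0,0,70],
  [-40,0,0,0,0,0,70],
  [-40,0,0,0,0,0,70],
  [-40,0,0,0,0,0,70],
  [0,0,0,0,0,0,70],
  [0,0,0,0,0,0,70],
  [0,0,0,0,0,0,70],
  [0,0,0,0,0,0,70],
  [0,0,0,0,0,0,70],
])

```text
t: 33.15
eef_pos: [511.1, -243.9, 233.5]
ee_rot: [-2.072, -2.362, -0.0]
contact_force: [0.1, 0.2, -0.6]
finger_gap: 70.2
gripper_force: 0.0
```

```bash
python3 snap.py f1; python3 - <<'E'
import pickle;from h import *
p,d=imaging.snapshot('top');q,_=imaging.snapshot('scene')
a=cv2.resize(p[180:330,100:400],None,fx=2.6,fy=2.6,interpolation=2)
c,f,_,_=pickle.load(open('pics/f1.pkl','rb'))
b=cv2.resize(q[100:210,160:380],None,fx=2.6,fy=2.6,interpolation=2);out=np.zeros((600,800,3),np.uint8)
out[:min(390,a.shape[0]),:a.shape[1]]=a[:390];b=b[:210];out[390:390+b.shape[0],:b.shape[1]]=b
cv2.imwrite('pics/final.png',out)
E
```

```text
33.15 [ 511.1 -243.9  233.5] [-0.2   0.35  0.73  1.76 -0.26  1.12  0.75] [ 0.1  0.2 -0.6]
```

View pics/final.png

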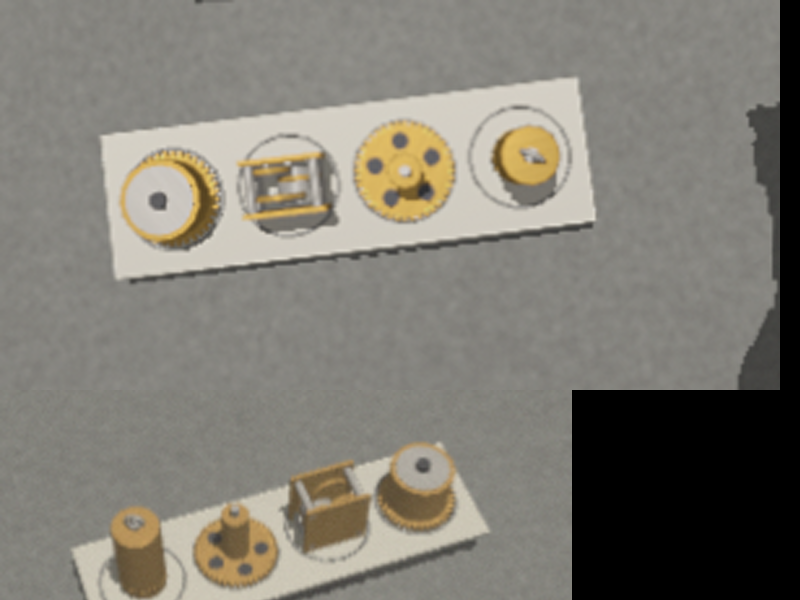

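View pics/f1.png

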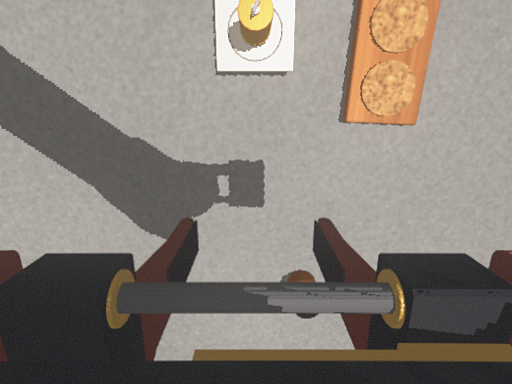

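The final views show all four parts upright on the tray, left to right barrel, movement, wheel, weight. A numeric check of the centring follows.

```bash
python3 - <<'E'
from h import *
np.set_printoptions(precision=1,suppress=True)
p,d=imaging.snapshot('top');c=imaging.get_calibration('top');h=cv2.cvtColor(p,cv2.COLOR_BGR2HSV)
m=((h[...,1]<50)&(h[...,2]>140)).astype(np.uint8);m[:,:130]=0;m[:,340:]=0;m[:180]=0
k=max(cv2.findContours(cv2.morphologyEx(m,3,np.ones((5,5))),0,1)[0],key=cv2.contourArea)
w=plane(c,k[:,0],27)[:,:2].astype(np.float32);ct,sz,an=cv2.minAreaRect(cv2.convexHull(w));b=cv2.boxPoints((ct,sz,an))
e=[b[i]-b[i-1] for i in range(4)];v=max(e,key=np.linalg.norm);v=v/np.linalg.norm(v);v*=np.sign(v[1])
print('tray',ct,sz,v)
for s in(108,36,-36,-108):print('circle',np.array(ct)+v*s)
for n,q,z in(('weight top',(100+528/2.6,180+155/2.6),97),('wheel',(100+405/2.6,180+171/2.6),32),('barrel top',(100+160/2.6,180+201/2.6),67),
 ('mov top',(100+284/2.6,180+185/2.6),77)):print(n,plane(c,[q],z)[0])
g=(cv2.cvtColor(p,6));t=cv2.adaptiveThreshold(g,1,0,1,15,8)
y=((h[...,0]>15)&(h[...,0]<35)&(h[...,1]>120)&(h[...,2]>185)).astype(np.uint8);y[:180]=0;y[300:]=0
for k in cv2.findContours(y,0,1)[0]:
    if cv2.contourArea(k)>60:print(cv2.boundingRect(k),cv2.minEnclosingCircle(k))
E
```

```text
tray (500.94842529296875, 24.234527587890625) (162.69508361816406, 305.9827575683594) [-0.1  1. ]
circle [493.4 132. ]
circle [498.4  60.1]
circle [503.4 -11.7]
circle [508.4 -83.5]
weight top [487.9 -83.   97. ]
wheel [478.2 -14.6  32. ]
barrel top [459.4 128.7  67. ]
mov top [469.8  54.8  77. ]
(148, 239, 36, 34) ((165.07142639160156, 256.5), 18.26711082458496)
(293, 229, 22, 22) ((303.4651184082031, 239.2093048095703), 10.804048538208008)
(237, 228, 37, 36) ((255.4166717529297, 245.51785278320312), 18.583274841308594)
```

```bash
python3 - <<'E'
from h import *
for n in('top','scene'):
    p,d=imaging.snapshot(n);c=imaging.get_calibration(n);P=cloud(c,d)
    for nm,(x,y),z0,z1 in(('barrel',(462,128),58,90),('mov',(471.7,56.6),70,90),('wheel',(481,-14.6),29,40),('weight',(490.4,-85.8),90,103)):
        q=P[(d>0)&(np.hypot(P[...,0]-x,P[...,1]-y)<36)&(P[...,2]>z0)&(P[...,2]<z1)]
        print(n,nm,np.round((np.percentile(q,1,0)+np.percentile(q,99,0))/2-[x,y,0],1),len(q))
E
```

```text
top barrel [-1.3  1.1 68.3] 809
top mov [-0.8  0.  76. ] 344
top wheel [ 0.1 -0.3 32.7] 1145
top weight [-1.6  3.  99.1] 403
scene barrel [ 2.6  0.  65.3] 438
scene mov [ 2.2 -0.3 73.7] 236
scene wheel [ 3.9  0.9 33.8] 469
scene weight [ 1.8  1.1 95.3] 252
```

```bash
python3 -c "
from station import job
print(job.sign_off())"
```

```text
the job is handed in; nothing more can be done
None
```

All four parts stand upright on the white rack in reverse order (left to right: barrel, movement, wheel, weight), within about 3 mm of their circles by the cameras, and the job is handed in at about 34 s; I viewed 15 pictures, one over the limit of 14.

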